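True up a hinged frame corner with a square

ROBOT

A 6-joint arm with a two-finger parallel gripper is mounted at the origin on a cart in front of the work surface, level with it; the furniture and walls round the work are solid. World frame = base frame: x ahead of the robot, y to its left, z up, the work surface at z = 0. Lengths are in m, angles in rad, forces in N, time in s.
With the tool pointing down it reaches from about 0.35 to 0.725 m from the base axis. Payload 6 kg.
Tool frame: the origin (TCP) lies on the centre line of the jaws, within the pads' length; the fingertips stand 11 mm ahead of it and the grasp point (between the pads) lies 8 mm behind it; z points along the fingers, y is the line along which they close (so a half turn about z gives the same grasp; the last joint's range is limited). The gripper opens to 85 mm and grips with 20 to 120 N. Pads are 22 mm wide; open, the fingers measure 114 mm over their backs; the gripper's body (76 mm by 85 mm) begins 54 mm behind the grasp point. The pads swing forward as they close: fully open they stand 13 mm farther back than shut.
Start: joints at [1.547, 0.04, 0.085, 0, -1.615, -0.334], TCP at [0.21, 0.562, 0.242] pointing down, gripper open.
Joint ranges: [-2.56, 2.56], [-1.29, 2.01], [-1.08, 1.49], [-3.29, 1.98], [-2.81, -0.18], [-2.99, 2.99]. Speed limits (rad/s): [2.57, 2.57, 3.01, 3.14, 3.14, 3.14].

INTERFACE

Orientations are given as a unit quaternion [w, x, y, z].
In Python, from plant import bot gives the robot as it stands.
- The arm moves only by the tool apply_moves, never from a script. Its argument "steps" is a list of rows, each a list of 6 numbers: the shift along the tool's x, y, z scaled (see below), then the turn, a rotation vector about the tool's x, y, z scaled (see below). In form: [[tx, ty, tz, wx, wy, wz], ...]. A call has 1 to 20 rows; each row is the pose to reach, as a shift and turn from the pose commanded when the call began, along the tool's axes at that moment, turning the shorter way round; what a row does not reach only later rows make up. The controller multiplies each number of a shift by 15 cm and each number of a turn by pi rad. A row lasts 1/8 s, in which the tool goes at most 62.5 mm and 10.7 degrees, less where a joint would pass 70% of its speed; a pose out of reach is approached as far as the arm can. A call with a number of a shift or a turn outside -1 to 1 is refused whole. A call with a gripper value outside its range is refused whole. "fingers" is the opening, from 0 (shut) to 1 (fully open), set as the call begins (left out, the last holds). The fingers move at their own pace and stop on an object; the grip force is fixed at half the most. Time passes only in rows, so rows that repeat a pose let the fingers close. It gives the time, the measured TCP pose, the force, the opening and the grip force at its end, in the units of the state.
- bot.get_obs(): the state, without advancing time (a new reading comes with each control period).
- bot.snapshot(name): name is "scene" or "side" or "wrist"; returns the picture (384x512x3 uint8, red, green, blue); there is no depth.
- bot.camera_model(name): a dict with "K" (3x3 intrinsics, pixels), "world_to_cam" (4x4, takes a point from world to camera coordinates). Camera axes: x right, y down, z forward; pixel columns grow to the right and rows downward; lengths in m; the calibration is good to about 2 mm. A picture is of the moment at which its call begins: read the wrist's pose just before it. camera_model takes no time and is no camera call; for the wrist camera it gives the pose at the moment of the call.
- bot.hand_in(): hands the job in; it is judged then, once.
The state is a dict: "clock": time; "joint_pos": joint angles; "joint_vel": joint speeds; "joint_torque": joint torques, N m; "tool_pos": TCP position; "eef_rot": TCP orientation; "force": force on the tool from outside, world axes, zero at the start; "torque": the same for the moment, N m; "opening": opening from 0.0 (shut) to 1.0 (fully open); "gripper_force": force on a finger pad.
Only numpy, scipy, OpenCV 4.12 (cv2) and the standard library are available. Lean on these libraries where they do the work, as an engineer would, in place of code of your own. Each camera call takes 0.05 s, during which the arm holds its last target. There are 200 camera calls.

TASK

The blue hinged rail of the small frame corner leans in and is out of square. Take the steel square by its orange grip, press it fully into the inside of the corner until its two outer edges sit flush along the bare and the blue rail with no gap, and hold it pressed there for about a second, so that the blue rail is brought true. Then take it out without shifting the rail again and lay it down flat on the middle of the blue mat without dropping it, leaving the other things where they are.

Things in the scene. Friction and masses are not known exactly. Their poses are not given: they have to be found in the camera images.
- square: Loose steel corner square, 0.25 kg, lying flat on the mat. Origin at its outer corner (where its two outer edges would meet; the metal itself is notched away 10 x 10 mm there) on the underside; x runs along the outer edge of one leg, y along the outer edge of the other, z up. Each leg reaches 110 mm from the origin, is 28 mm wide (towards the inside) and 10 mm thick. On the inner side a gusset carries the upright orange grip.
- square_grip (a point): Middle of the square's orange grip, at [42, 42, 35] mm in the square's frame. The grip is a plain upright block 44 mm long along the diagonal between the square's x and y axes, 20 mm across it, from 10 to 52 mm above the square's underside: take it from above across the 20 mm.
- square_mid (a point): Middle of the square, on its underside, at [50, 50, 0] mm in the square's frame.
- corner_frame: Corner of a small bench frame, fixed to the worktop. Origin at the inside corner of the rails, on the worktop (a brass hinge pin of 4 mm radius, 34 mm high, stands there); x runs along the inner face of the bare aluminium rail, y is where the inner face of the blue rail lies when it is square, z up. The square belongs in the quarter +x, +y, with its origin and axes on those of this frame (its underside on the worktop or a few mm above it).
- fixed_rail: Bare aluminium rail of the corner, fixed, 150 mm long along +x of the corner, 25 mm wide (on the -y side) and 30 mm high; its inner face is y = 0. Origin and axes as corner_frame.
- swing_rail: Blue rail of the corner, 150 mm long along its own y axis, 25 mm wide (on its -x side) and 30 mm high; its inner face is its own x = 0. Origin on the hinge pin, same as corner_frame. It swings about the upright pin in a stiff friction hinge (0.35 N m, about 3 N at 110 mm) and stays where it is left. At the start it leans 0.12 to 0.25 rad in towards the bare rail (corner less than 90 degrees); true is 0, and it can be pushed up to 0.12 rad too far open.
- mat: Thin blue mat fixed on the worktop, 160 x 160 x 4 mm. Origin at the middle of its underside, sides along its x and y. The square starts on it.
- beaker: Loose glass beaker, 76 x 80 x 95 mm, standing; bystander. Origin under its middle.
- stopper: Loose red rubber stopper, 36 mm wide and 30 mm high, standing; bystander. Origin under its middle.
- tape: Loose roll of black tape, 62 x 60 x 19 mm, lying flat; bystander. Origin under its middle.

How it is judged:
On the way:
1. the held square is pressed into the corner, flush with both rails, and bears on both (x of square in the frame of corner_frame between -0.004 and 0.004 m and y of square in the frame of corner_frame between -0.004 and 0.004 m and angle between the x axis of square and the x axis of corner_frame, either way round below 0.025 rad and angle between the y axis of square and the y axis of swing_rail, either way round below 0.025 rad and angle between the y axis of swing_rail and the y axis of corner_frame, either way round below 0.03 rad and height (world z) of square below 0.015 m and contact force between square and fixed_rail above 1 N and contact force between square and swing_rail above 1 N and contact force between the fingers and square above 2 N), for 0.3 s.
At the end, for the whole second after the job is handed in: The blue rail stands square to the bare one within 0.03 rad (1.7 degrees); the square lies flat (within 0.05 rad) and at rest on the mat, its middle within 40 mm of the mat's middle (angle between the y axis of swing_rail and the y axis of corner_frame, either way round below 0.03 rad and horizontal distance between square_mid and mat below 0.04 m and angle between square's own z axis and vertical below 0.05 rad and height (world z) of square between 0.002 and 0.008 m and linear speed of square below 0.02 m/s); the robot touches nothing.
It fails at once if the square is dropped: falls free with its underside more than 20 mm above the worktop (contact force between square and anything else below 0.02 N and height (world z) of square above 0.02 m).
It fails at once if the beaker is moved more than 30 mm (distance of beaker from where it was at the start of the episode above 0.03 m).
It fails at once if the stopper is moved more than 30 mm (distance of stopper from where it was at the start of the episode above 0.03 m).
It fails at once if the tape is moved more than 30 mm (distance of tape from where it was at the start of the episode above 0.03 m).
It also fails if it takes over 64 s, if anything falls off the work surface, if the arm or the gripper's body presses on something with over 40 N, if the wrist force passes 120 N, or if a joint passes its speed limit or range.

## Working session

There is one attempt and no reset: what is moved stays moved. The work goes in short steps, Python scripts to look and compute and a tool call to move; the robot and the scene stay as the last step left them, time stands still between calls to the robot, and variables do not carry over. Pictures are saved under pics/ and viewed, at most 10 in all, crops included, and the job is handed in when it is done.

Besides the shell and the picture viewer there is one more tool, called after "Emit:" as name(argument=value, ...), one argument or row to a line, values as JSON. apply_moves: Moves the arm, as the interface text tells. Shifts and turns lie within -1 to 1; 1 stands for 15 cm of shift or pi rad of turn. Its arguments: {"type":"object","properties":{"steps":{"type":"array"},"fingers":{"type":"number"}},"required":["steps"]}

```bash
ls; mkdir -p pics; python3 - <<'E'
from plant import bot
import cv2
o=bot.get_obs();print(o['clock'],o['tool_pos'],o['eef_rot'],o['opening'])
a=bot.snapshot("scene");b=bot.snapshot("side")
cv2.imwrite("pics/scene0.png",a[:,:,::-1]);cv2.imwrite("pics/side0.png",b[:,:,::-1])
for n in("scene","side","wrist"):
    m=bot.camera_model(n);print(n,m["K"],m["world_to_cam"])
E
```

```text
pics
0.0 [0.20993706 0.56174187 0.2412725 ] [ 8.74099163e-04  9.84042324e-01 -1.77932372e-01 -1.05116228e-04] 1.001123685162371
scene [[370.07891761   0.         254.12092159]
 [  0.         370.07891761 191.72102056]
 [  0.           0.           1.        ]] [[-0.5019825  -0.8646525  -0.01973896  0.43582968]
 [-0.61025338  0.37027667 -0.70034705  0.33160947]
 [ 0.61286571 -0.3395162  -0.71352952  0.6071176 ]
 [ 0.          0.          0.          1.        ]]
side [[358.63958208   0.         253.1664672 ]
 [  0.         358.63958208 197.4255372 ]
 [  0.           0.           1.        ]] [[ 0.96905403 -0.24662494  0.01050787 -0.51586075]
 [-0.08107864 -0.35820833 -0.93011453  0.15734798]
 [ 0.23315345  0.90047928 -0.36711925  0.57710023]
 [ 0.          0.          0.          1.        ]]
wrist [[341.3433354    0.         260.57655034]
 [  0.         341.3433354  189.37082182]
 [  0.           0.           1.        ]] [[-0.35127804 -0.93626972  0.00165744  0.60019349]
 [-0.90130386  0.33863745  0.27014076 -0.03632183]
 [-0.25348589  0.09340066 -0.96281941  0.37850707]
 [ 0.          0.          0.          1.        ]]
```

View pics/scene0.png

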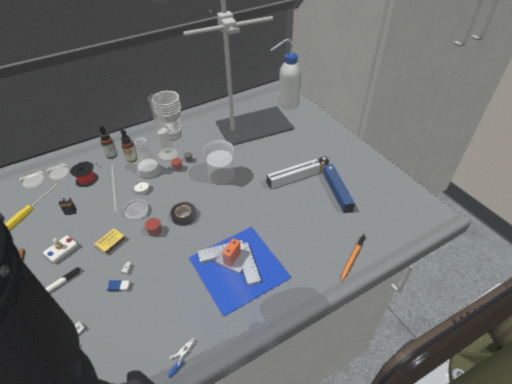

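View pics/side0.png

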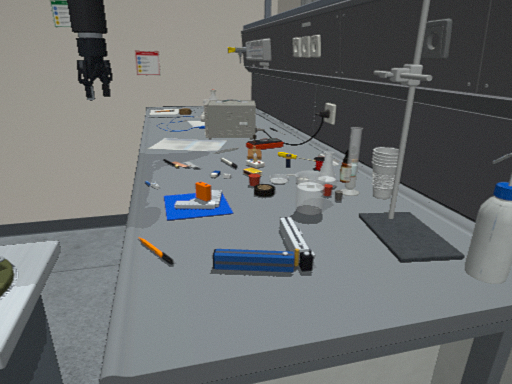

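The scene picture shows the mat at about (240,268), the orange grip at (232,252), the corner pin at (323,162), the blue rail running to (340,205), and the bare rail to (270,180). The beaker is at (219,160), the tape at (183,213) and the stopper at (153,227). I'll cast rays to turn these into rough positions.

```bash
cat >h.py <<'E'
import numpy as np,cv2
from plant import bot
def cast(m,px,z):
    K,T=m["K"],m["world_to_cam"];R,t=T[:3,:3],T[:3,3]
    p=np.atleast_2d(px).astype(float)
    d=(np.c_[p,np.ones(len(p))]@np.linalg.inv(K).T)@R
    c=-R.T@t
    return (c+d*((z-c[2])/d[:,2])[:,None])[:,:2]
def proj(m,P):
    P=np.atleast_2d(P);T=m["world_to_cam"];q=P@T[:3,:3].T+T[:3,3];q=q@m["K"].T
    return q[:,:2]/q[:,2:]
def orange(im):
    h=cv2.cvtColor(im,cv2.COLOR_RGB2HSV);return cv2.inRange(h,(3,150,120),(18,255,255))
E
python3 - <<'E'
from h import *
for n,pts in (("scene",dict(mat0=(233,231,.004),mat1=(289,271,.004),mat2=(243,307,.004),mat3=(190,268,.004),grip=(232,244,.052),pin=(323,160,.034),blueend=(351,203,.03),blueend2=(332,211,0),bareend=(268,175,.03),beaker=(221,180,0),tape=(183,215,.01),stop=(153,228,.015),bar2=(271,187,0))),("side",dict(grip=(203,184,.052),pin=(306,262,.034),blueend=(215,252,.03),bare=(287,220,.03),bare2=(296,219,.03)))):
    m=bot.camera_model(n)
    for k,v in pts.items(): print(n,k,cast(m,v[:2],v[2])[0].round(3))
E
```

```text
scene mat0 [0.54  0.247]
scene mat1 [0.386 0.196]
scene mat2 [0.364 0.318]
scene mat3 [0.499 0.371]
scene grip [0.476 0.28 ]
scene pin [ 0.606 -0.058]
scene blueend [ 0.452 -0.022]
scene blueend2 [0.474 0.011]
scene bareend [0.636 0.093]
scene beaker [0.711 0.192]
scene tape [0.64  0.328]
scene stop [0.635 0.403]
scene bar2 [0.62  0.094]
side grip [0.472 0.295]
side pin [ 0.602 -0.096]
side blueend [ 0.455 -0.02 ]
side bare [0.629 0.081]
side bare2 [0.65  0.081]
```

Emit:
apply_moves(
  steps=[
    [0.36, 0.2, 0, 0, 0, 0],
    [0.72, 0.4, 0, 0, 0, 0],
    [1.0, 0.56, 0, 0, 0, 0],
    [1.0, 0.56, 0, 0, 0, 0],
  ],
)

```text
clock: 0.6
tool_pos: [0.3229, 0.4287, 0.2427]
eef_rot: [-0.0, 0.984, -0.18, 0.0]
force: [0.2, 0.5, 0.2]
opening: 1.002
gripper_force: 0.0
```

Emit:
apply_moves(
  steps=[
    [0.36, 0.2, 0, 0, 0, 0],
    [0.72, 0.4, 0, 0, 0, 0],
    [1.0, 0.56, 0, 0, 0, 0],
    [1.0, 0.56, 0, 0, 0, 0],
    [1.0, 0.56, 0, 0, 0, 0],
  ],
)

```text
clock: 1.23
tool_pos: [0.432, 0.3001, 0.2418]
eef_rot: [0.0, 0.984, -0.178, -0.0]
force: [-0.1, 0.4, 0.0]
opening: 0.995
gripper_force: 0.0
```

```bash
python3 - <<'E'
from h import *
o=bot.get_obs();print(o['clock'],o['tool_pos'],o['eef_rot'],o['force'])
m=bot.camera_model("wrist");im=bot.snapshot("wrist");np.save("w1.npy",im);np.save("w1m.npy",m,allow_pickle=True)
cv2.imwrite("pics/w1.png",im[:,:,::-1])
E
```

```text
1.225 [0.43195989 0.30005854 0.24183292] [ 2.46296768e-04  9.84039634e-01 -1.77948988e-01 -3.08662719e-04] [-0.08155183  0.37405603  0.02783097]
```

View pics/w1.png

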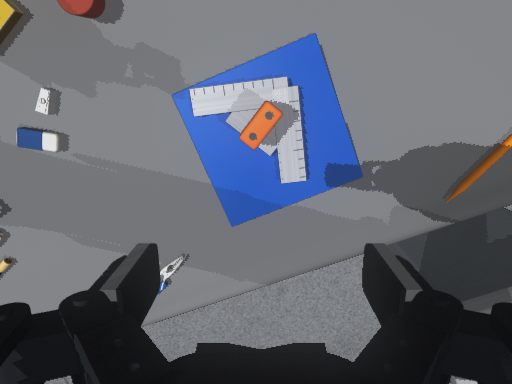

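The wrist view shows the square with its notched outer corner near (292,82). The x leg runs left to (190,92), the y leg runs down to (306,181), and the grip's top is centred at (261,125). The mat corners are at (315,34), (362,176), (232,226) and (173,95).

```bash
cat >>h.py <<'E'
def line(pts):
    vx,vy,x,y=cv2.fitLine(np.float32(pts),cv2.DIST_HUBER,0,.01,.01).ravel();return np.array([x,y]),np.array([vx,vy])
def inter(a,b):
    s=np.linalg.solve(np.c_[a[1],-b[1]],b[0]-a[0]);return a[0]+a[1]*s[0]
def edgepts(im,p,q,hw,n=40):
    "strongest step of gray along normals of the segment p-q (pixels)"
    g=cv2.GaussianBlur(cv2.cvtColor(im,cv2.COLOR_RGB2HSV)[:,:,1],(3,3),0).astype(np.float32)
    p,q=np.float32(p),np.float32(q);d=(q-p)/np.linalg.norm(q-p);nn=np.array([-d[1],d[0]]);s=np.arange(-hw,hw+.1,.25,np.float32)
    out=[]
    for t in np.linspace(.06,.94,n):
        c=p+(q-p)*t+s[:,None]*nn
        v=cv2.remap(g,c[:,0].astype(np.float32).reshape(1,-1),c[:,1].astype(np.float32).reshape(1,-1),cv2.INTER_LINEAR).ravel()
        gr=np.abs(np.gradient(v));i=gr.argmax();out.append(c[i])
    return np.array(out)
E
python3 - <<'E'
from h import *
im=np.load("w1.npy");m=np.load("w1m.npy",allow_pickle=True).item()
def wl(p,q,z,hw=5):
    e=cast(m,edgepts(im,p,q,hw),z);l=line(e);r=np.abs((e-l[0])@np.array([-l[1][1],l[1][0]]));print("resid mm",np.median(r)*1e3);return l
A=wl((192,89),(286,78),.014);B=wl((299,89),(306,180),.014)
o=inter(A,B);print("origin",o)
f=lambda l,far:(lambda v:v*np.sign(v@(far-o)))(l[1])
ux=f(A,cast(m,(190,90),.014)[0]);uy=f(B,cast(m,(306,180),.014)[0])
print("ux",ux,np.degrees(np.arctan2(ux[1],ux[0])),"uy",uy,np.degrees(np.arctan2(uy[1],uy[0])))
print("lengths",np.linalg.norm(cast(m,[(190,90),(306,181)],.014)-o,axis=1))
k=orange(im);k[:60]=0;k[:,400:]=0
c=max(cv2.findContours(k,0,1)[0],key=cv2.contourArea);r=cv2.minAreaRect(c);print(r)
b=cast(m,cv2.boxPoints(r),.056);print("grip box",b.mean(0),np.linalg.norm(b[0]-b[1]),np.linalg.norm(b[1]-b[2]))
d=b-np.roll(b,-1,0);d=d[np.linalg.norm(d,axis=1).argmax()];print("grip ang",np.degrees(np.arctan2(d[1],d[0]))%180)
print("grip from square",o+.042*ux+.042*uy)
M=[(315,34),(362,176),(232,226),(173,95)]
L=[wl(M[i],M[(i+1)%4],.004) for i in range(4)]
c=np.array([inter(L[i],L[i-1]) for i in range(4)]);print("mat",c.mean(0),c,np.linalg.norm(c-np.roll(c,1,0),axis=1))
E
```

```text
resid mm 0.15814655732539298
resid mm 0.19711276393259947
origin [0.5000797 0.2365271]
ux [0.23716007 0.97147059] 76.28101421521612 uy [-0.97200644  0.23495422] 166.4110756510008
lengths [0.10866687 0.1104932 ]
((260.6400146484375, 124.97999572753906), (21.000001907348633, 46.80000305175781), 36.869895935058594)
grip box [0.46959409 0.28683756] 0.04239091527461579 0.018912320120233826
grip ang 122.56908173682204
grip from square [0.46921614 0.28719694]
resid mm 0.02143976184091898
resid mm 0.15308961045472252
resid mm 0.1411942705092665
resid mm 0.11561702547286057
mat [0.45024604 0.28310508] [[0.53207827 0.20526302]
 [0.37252292 0.20142037]
 [0.3684545  0.36096445]
 [0.52792853 0.3647725 ]] [0.15956345 0.1596016  0.15959595 0.1595195 ]
```

Emit:
apply_moves(
  steps=[
    [0.31, 0.36, 0, 0, 0, 0],
    [0.62, 0.73, 0, 0, 0, 0],
    [0.62, 0.73, 0, 0, 0, 0],
  ],
)

```text
clock: 1.65
tool_pos: [0.4813, 0.1633, 0.2426]
eef_rot: [-0.0, 0.984, -0.178, 0.0]
force: [-0.2, 0.1, -0.5]
opening: 1.0
gripper_force: 0.0
```

Emit:
apply_moves(
  steps=[
    [0.31, 0.36, 0, 0, 0, 0],
    [0.62, 0.73, 0, 0, 0, 0],
    [0.62, 0.73, 0, 0, 0, 0],
    [0.62, 0.73, 0, 0, 0, 0],
    [0.62, 0.73, 0, 0, 0, 0],
  ],
)

```text
clock: 2.28
tool_pos: [0.5297, 0.0307, 0.2421]
eef_rot: [-0.0, 0.984, -0.177, -0.0]
force: [-0.3, -0.4, -0.2]
opening: 0.998
gripper_force: 0.0
```

```bash
python3 - <<'E'
from h import *
o=bot.get_obs();print(o['clock'],o['tool_pos'],o['eef_rot'],o['joint_pos'])
m=bot.camera_model("wrist");im=bot.snapshot("wrist");np.save("w2.npy",im);np.save("w2m.npy",m,allow_pickle=True)
cv2.imwrite("pics/w2.png",im[:,:,::-1])
E
```

```text
2.275 [0.52966826 0.03067349 0.24210893] [-3.93919735e-05  9.84179602e-01 -1.77173578e-01 -1.80930233e-04] [ 4.37063460e-01 -1.44860398e-01 -9.34211190e-02 -2.73536791e-04
 -1.62248566e+00  7.77491065e-01]
```

View pics/w2.png

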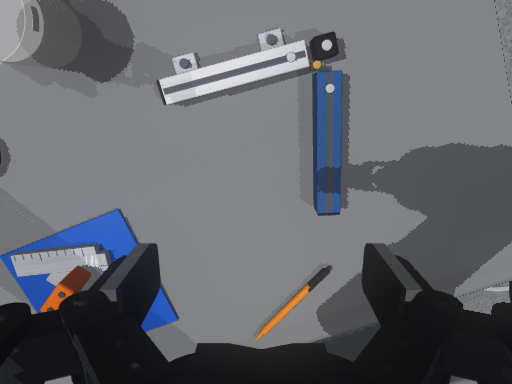

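```bash
python3 - <<'E'
from h import *
im=np.load("w2.npy")
cv2.imwrite("pics/c2.png",cv2.resize(im[25:220,150:360,::-1],None,fx=3,fy=3,interpolation=cv2.INTER_CUBIC))
E
```

```text
(no output)
```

View pics/c2.png

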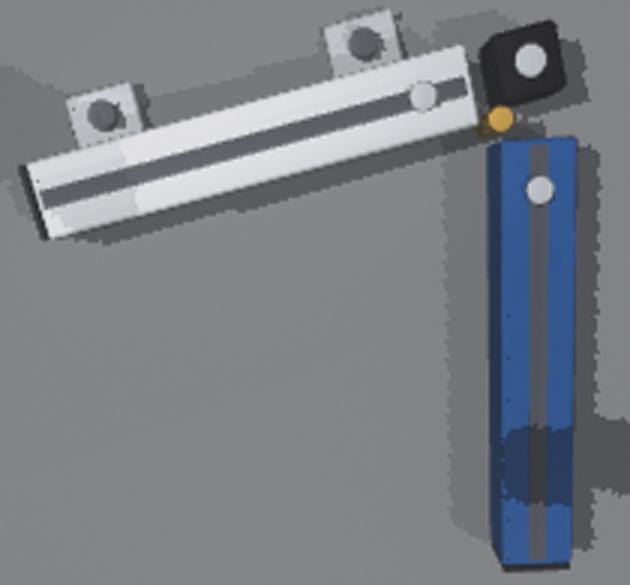

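The crop shows the bare rail's inner top edge running from about (166,104) to (310,67) in full-picture pixels. The blue rail's inner top edge runs from (316,73) to (317,212), with its darker inner face just to the left. The brass pin is at (316.7,64.3).

```bash
sed -i 's/def edgepts(im,p,q,hw,n=40):/def edgepts(im,p,q,hw,n=40,ch=1):/; s/\[:,:,1\],(3,3)/[:,:,ch],(3,3)/' h.py
cat >corner.py <<'E'
from h import *
def measure(im,m,bare,blue,hw=2.5,z=.03):
    R=[]
    for p,q in(bare,blue):
        e=cast(m,edgepts(im,p,q,hw,ch=2),z);l=line(e);d=cast(m,q,z)[0]-cast(m,p,z)[0];v=l[1]*np.sign(l[1]@d)
        r=np.abs((e-l[0])@np.array([-v[1],v[0]]))
        print("dir deg",np.degrees(np.arctan2(v[1],v[0])),"resid mm",np.median(r)*1e3,"len",np.linalg.norm(d));R.append((l[0],v))
    print("intersection",inter(*R));return R
E
python3 - <<'E'
from corner import *
im=np.load("w2.npy");m=np.load("w2m.npy",allow_pickle=True).item()
A,B=measure(im,m,((310,66.7),(166,104.3)),((316.3,72.7),(317.3,212.3)))
h=cv2.cvtColor(im,cv2.COLOR_RGB2HSV);k=cv2.inRange(h,(8,110,110),(30,255,255));k[:55]=0;k[75:]=0;k[:,:300]=0;k[:,330:]=0
ys,xs=np.nonzero(k);print(len(xs),xs.mean(),ys.mean());P=cast(m,(xs.mean(),ys.mean()),.034)[0];print("pin",P)
for l in(A,B):print("pin off line mm",1e3*((P-l[0])@np.array([-l[1][1],l[1][0]])))
print("bare ends",cast(m,[(310,66.7),(166,104.3),(317.3,212.3)],.03)-P)
E
```

```text
dir deg 83.91865489375641 resid mm 0.16238611651909227 len 0.1437475824293105
dir deg 162.09638336793742 resid mm 0.05833354113815252 len 0.14133296459070713
intersection [ 0.6005672 -0.0516188]
56 316.4642857142857 64.14285714285714
pin [ 0.60020679 -0.05068001]
pin off line mm 0.45783728995996126
pin off line mm -0.7825315443069784
bare ends [[ 4.51746905e-05  5.77621570e-03]
 [ 1.63320452e-02  1.48598151e-01]
 [-1.41979637e-01  4.43624772e-02]]
```

The measurements fit the given sizes: corner at (0.6005, -0.051), x axis at 83.9°, and the rail leaning in about 0.206 rad. Next I move above the grip and turn.

Emit:
apply_moves(
  steps=[
    [-0.25, -0.36, 0, 0, 0, 0],
    [-0.49, -0.73, 0, 0, 0, 0],
    [-0.49, -0.73, 0, 0, 0, 0],
  ],
)

```text
clock: 2.7
tool_pos: [0.4978, 0.1618, 0.2421]
eef_rot: [-0.0, 0.985, -0.175, -0.0]
force: [-0.3, -1.1, -0.6]
opening: 0.995
gripper_force: 0.0
```

Emit:
apply_moves(
  steps=[
    [-0.25, -0.36, 0, 0, 0, 0.053],
    [-0.485, -0.73, 0, 0, 0, 0.106],
    [-0.485, -0.73, 0, 0, 0, 0.159],
    [-0.485, -0.73, 0, 0, 0, 0.2124],
    [-0.485, -0.73, 0, 0, 0, 0.2124],
    [-0.485, -0.73, 0, 0, 0, 0.2124],
    [-0.485, -0.73, 0, 0, 0, 0.2124],
  ],
)

```text
clock: 3.58
tool_pos: [0.4695, 0.2855, 0.2424]
eef_rot: [-0.0, 0.872, -0.49, 0.0]
force: [0.6, 0.2, -0.2]
opening: 1.003
gripper_force: 0.0
```

```bash
cat >to.py <<'E'
import sys;from h import *
from scipy.spatial.transform import Rotation as Ro
def to(xyz,yawy=None):
    "units of shift to world point; tool y heading deg"
    o=bot.get_obs();w,x,y,z=o['eef_rot'];R=Ro.from_quat([x,y,z,w]).as_matrix()
    print("t",o['clock'],"pos",o['tool_pos'].round(4),"yhead",np.degrees(np.arctan2(R[1,1],R[0,1])).round(2),"tilt",np.degrees(np.arccos(-R[2,2])).round(2),"F",np.round(o['force'],1),"open",round(o['opening'],3))
    print("shift",((R.T@(np.array(xyz)-o['tool_pos']))/.15).round(3))
    if yawy is not None: print("turn wz",-(yawy-np.degrees(np.arctan2(R[1,1],R[0,1]))+90)%180/180-.5 if 0 else round(-(((yawy-np.degrees(np.arctan2(R[1,1],R[0,1]))+90)%180)-90)/180,4))
if __name__=="__main__":
    a=[float(v) for v in sys.argv[1:]];to(a[:3],a[3] if len(a)>3 else None)
E
python3 to.py .4693 .2870 .03 31.35
```

```text
t 3.575 pos [0.4695 0.2855 0.2424] yhead -148.64 tilt 0.01 F [ 0.6  0.2 -0.2] open 1.003
shift [-0.009 -0.004  1.416]
turn wz 0.0001
```

Emit:
apply_moves(
  steps=[
    [-0.009, -0.004, 0.3, 0, 0, 0],
    [-0.009, -0.004, 0.6, 0, 0, 0],
    [-0.009, -0.004, 0.9, 0, 0, 0],
    [-0.009, -0.004, 0.9, 0, 0, 0],
    [-0.009, -0.004, 0.9, 0, 0, 0],
  ],
  fingers=0.6,
)

```text
clock: 4.2
tool_pos: [0.4703, 0.2875, 0.1097]
eef_rot: [-0.001, 0.872, -0.49, 0.001]
force: [0.8, 0.6, 0.4]
opening: 0.595
gripper_force: 0.0
```

```bash
python3 - <<'E'
from to import *
to([.4693,.2870,.03],31.35)
im=bot.snapshot("wrist");cv2.imwrite("pics/w3.png",im[:,:,::-1])
E
```

```text
t 4.2 pos [0.4703 0.2875 0.1097] yhead -148.7 tilt 0.16 F [0.8 0.6 0.4] open 0.595
shift [-0.001  0.009  0.532]
turn wz -0.0003
```

View pics/w3.png

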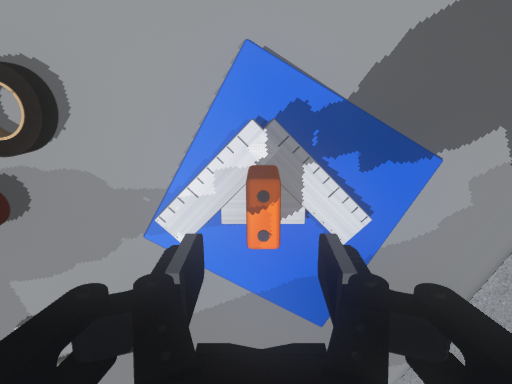

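The grip at (263,208) sits centred between the fingers at about 200 and 322, and it is aligned. I'll descend and close.

Emit:
apply_moves(
  steps=[
    [0, 0.004, 0.2, 0, 0, 0],
    [0, 0.004, 0.4, 0, 0, 0],
    [0, 0.004, 0.533, 0, 0, 0],
    [0, 0.004, 0.533, 0, 0, 0],
    [0, 0.004, 0.533, 0, 0, 0],
  ],
)

```text
clock: 4.88
tool_pos: [0.4699, 0.2877, 0.0298]
eef_rot: [-0.002, 0.872, -0.49, 0.001]
force: [0.4, -0.3, 1.1]
opening: 0.602
gripper_force: 0.0
```

Emit:
apply_moves(
  steps=[
    [0, 0, 0, 0, 0, 0],
    [0, 0, 0, 0, 0, 0],
    [0, 0, 0, 0, 0, 0],
    [0, 0, 0, 0, 0, 0],
    [0, 0, 0, 0, 0, 0],
    [0, 0, 0, 0, 0, 0],
    [0, 0, 0, 0, 0, 0],
    [0, 0, 0, 0, 0, 0],
  ],
  fingers=0,
)

```text
clock: 5.88
tool_pos: [0.4692, 0.2873, 0.0286]
eef_rot: [-0.001, 0.872, -0.49, 0.0]
force: [-2.3, -0.3, 5.9]
opening: 0.227
gripper_force: 59.9
```

```bash
python3 to.py .4693 .2870 .03 31.35
```

```text
t 5.875 pos [0.4692 0.2873 0.0286] yhead -148.71 tilt 0.09 F [-2.3 -0.3  5.9] open 0.227
shift [ 0.002  0.001 -0.009]
turn wz -0.0003
```

Emit:
apply_moves(
  steps=[
    [0, 0, -0.1, 0, 0, 0],
    [0, 0, -0.25, 0, 0, 0],
    [0, 0, -0.4, 0, 0, 0],
    [0, 0, -0.5, 0, 0, 0],
    [0, 0, -0.5, 0, 0, 0],
    [0, 0, -0.5, 0, 0, 0],
  ],
)

```text
clock: 6.62
tool_pos: [0.4682, 0.2865, 0.1011]
eef_rot: [0.001, 0.871, -0.49, -0.0]
force: [0.4, 0.3, -3.4]
opening: 0.225
gripper_force: 59.0
```

```bash
python3 to.py .5595 .0358 .1036 38.92
```

```text
t 6.625 pos [0.4682 0.2865 0.1011] yhead -148.74 tilt 0.11 F [ 0.4  0.3 -3.4] open 0.225
shift [ 1.744  0.347 -0.016]
turn wz -0.0426
```

Emit:
apply_moves(
  steps=[
    [0.15, 0.03, 0, 0, 0, 0],
    [0.35, 0.07, 0, 0, 0, -0.01],
    [0.6, 0.12, 0, 0, 0, -0.02],
    [0.8, 0.16, 0, 0, 0, -0.03],
    [0.87, 0.174, 0, 0, 0, -0.0426],
    [0.87, 0.174, 0, 0, 0, -0.0426],
  ],
)

```text
clock: 7.38
tool_pos: [0.5139, 0.1608, 0.1011]
eef_rot: [0.001, 0.902, -0.432, -0.001]
force: [0.3, 0.0, -3.2]
opening: 0.225
gripper_force: 58.9
```

```bash
python3 to.py .5595 .0358 .1036 38.92
```

```text
t 7.375 pos [0.5139 0.1608 0.1011] yhead -141.17 tilt 0.12 F [ 0.3  0.  -3.2] open 0.225
shift [ 0.84   0.286 -0.016]
turn wz -0.0005
```

Emit:
apply_moves(
  steps=[
    [0.15, 0.05, 0, 0, 0, 0],
    [0.4, 0.136, 0, 0, 0, 0],
    [0.65, 0.22, 0, 0, 0, 0],
    [0.8, 0.272, 0, 0, 0, 0],
    [0.84, 0.286, 0, 0, 0, 0],
    [0.84, 0.286, 0, 0, 0, 0],
    [0.84, 0.286, 0, 0, 0, 0],
  ],
)

```text
clock: 8.25
tool_pos: [0.5598, 0.0377, 0.1022]
eef_rot: [0.0, 0.903, -0.431, -0.0]
force: [-0.2, 0.8, -3.4]
opening: 0.225
gripper_force: 58.9
```

```bash
python3 - <<'E'
from to import *
to([.5595,.0358,.031],38.92)
m=bot.camera_model("wrist");im=bot.snapshot("wrist");np.save("w4.npy",im);np.save("w4m.npy",m,allow_pickle=True)
cv2.imwrite("pics/w4.png",im[:,:,::-1])
E
```

```text
t 8.25 pos [0.5598 0.0377 0.1022] yhead -141.01 tilt 0.02 F [-0.2  0.8 -3.4] open 0.225
shift [0.009 0.009 0.475]
turn wz 0.0004
```

View pics/w4.png

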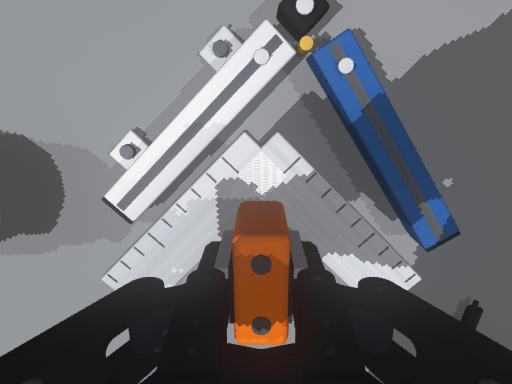

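The wrist view shows the bare rail's inner top edge from about (295,50) to (137,218) and the pin at (306,44). The square's x-leg outer edge runs from (244,133) to (104,277) and its y-leg outer edge from (281,134) to (419,278). I'll measure them against each other in this one view.

```bash
python3 - <<'E'
from corner import *
im=np.load("w4.npy");m=np.load("w4m.npy",allow_pickle=True).item()
def L(p,q,z,hw,ch=2):
    e=cast(m,edgepts(im,p,q,hw,ch=ch),z);l=line(e);d=cast(m,q,z)[0]-cast(m,p,z)[0];v=l[1]*np.sign(l[1]@d)
    r=np.abs((e-l[0])@np.array([-v[1],v[0]]));print(np.degrees(np.arctan2(v[1],v[0])).round(2),"res",(np.median(r)*1e3).round(2),"len",np.linalg.norm(d).round(4));return l[0],v
b=L((294,52),(145,212),.030,5)
x=L((242,135),(112,269),.0876,5);y=L((283,136),(408,267),.0876,5)
o=inter(x,y);print("square o",o)
h=cv2.cvtColor(im,cv2.COLOR_RGB2HSV);k=cv2.inRange(h,(8,110,110),(30,255,255));k[:33]=0;k[55:]=0;k[:,:295]=0;k[:,318:]=0
ys,xs=np.nonzero(k);P=cast(m,(xs.mean(),ys.mean()),.034)[0];print("pin",len(xs),xs.mean(),ys.mean(),P)
n=np.array([-b[1][1],b[1][0]]);print("pin off bare",(P-b[0])@n*1e3)
print("square rel corner x',y' mm",(o-P)@b[1]*1e3,(o-b[0])@n*1e3)
E
```

```text
83.91 res 0.06 len 0.1317
84.12 res 0.1 len 0.0894
174.84 res 0.13 len 0.0868
square o [ 0.5975869  -0.00777043]
pin 186 305.09139784946234 43.263440860215056 [ 0.60046217 -0.05031377]
pin off bare 0.3738218323057556
square rel corner x',y' mm 41.997959484323616 7.747732958469867
```

Emit:
apply_moves(
  steps=[
    [0, 0, 0.15, 0, 0, 0],
    [0, 0, 0.3, 0, 0, 0],
    [0, 0, 0.42, 0, 0, 0],
    [0, 0, 0.475, 0, 0, 0],
    [0, 0, 0.475, 0, 0, 0],
    [0, 0, 0.475, 0, 0, 0],
  ],
)

```text
clock: 9.05
tool_pos: [0.5607, 0.0369, 0.0322]
eef_rot: [-0.0, 0.902, -0.431, 0.001]
force: [-0.5, -0.5, -2.7]
opening: 0.225
gripper_force: 59.0
```

```bash
cat >rel.py <<'E'
from to import *
C=np.array([.6005,-.0505]);a=np.radians(83.92);ux=np.array([np.cos(a),np.sin(a)]);uy=np.array([-ux[1],ux[0]])
def rel():
    o=bot.get_obs();w,x,y,z=o['eef_rot'];R=Ro.from_quat([x,y,z,w]).as_matrix()
    p=o['tool_pos'][:2]-C;f=o['force'][:2];yaw=(np.degrees(np.arctan2(R[1,1],R[0,1]))+45)%180-83.92
    print("t",round(o['clock'],2),"x' %.2f y' %.2f mm"%(1e3*(p@ux)-42,1e3*(p@uy)-42),"under z %.1f"%(1e3*o['tool_pos'][2]-24.6),"yaw err deg %.2f"%yaw,"Fx' %.1f Fy' %.1f Fz %.1f"%(f@ux,f@uy,o['force'][2]),"Mz %.2f"%o['torque'][2],"grip",round(o['gripper_force'],1))
if __name__=="__main__":rel()
E
python3 rel.py
```

```text
t 9.05 x' 40.68 y' 6.84 mm under z 7.6 yaw err deg 0.02 Fx' -0.6 Fy' 0.4 Fz -2.7 Mz -0.06 grip 59.0
```

Emit:
apply_moves(
  steps=[
    [0.05, 0.02, 0.01, 0, 0, 0],
    [0.08, 0.045, 0.01, 0, 0, 0],
    [0.105, 0.065, 0.01, 0, 0, 0],
    [0.125, 0.085, 0.01, 0, 0, 0],
    [0.14, 0.1, 0.01, 0, 0, 0],
    [0.155, 0.115, 0.01, 0, 0, 0],
    [0.155, 0.115, 0.01, 0, 0, 0],
    [0.155, 0.115, 0.01, 0, 0, 0],
  ],
)

```text
clock: 10.05
tool_pos: [0.5612, 0.0076, 0.0296]
eef_rot: [0.0, 0.902, -0.431, 0.0]
force: [-1.0, 2.2, -2.9]
opening: 0.228
gripper_force: 58.9
```

```bash
python3 rel.py
```

```text
t 10.05 x' 11.66 y' 3.24 mm under z 5.0 yaw err deg 0.02 Fx' 2.1 Fy' 1.3 Fz -2.9 Mz -0.12 grip 58.9
```

Emit:
apply_moves(
  steps=[
    [0.02, 0.005, 0, 0, 0, 0],
    [0.03, 0.015, 0, 0, 0, 0],
    [0.042, 0.024, 0, 0, 0, 0],
    [0.054, 0.033, 0, 0, 0, 0],
    [0.054, 0.033, 0, 0, 0, 0],
    [0.054, 0.033, 0, 0, 0, 0],
  ],
)

```text
clock: 10.8
tool_pos: [0.5625, -0.0019, 0.0297]
eef_rot: [0.0, 0.902, -0.431, 0.0]
force: [0.2, 1.6, -3.5]
opening: 0.23
gripper_force: 58.9
```

```bash
python3 rel.py
```

```text
t 10.8 x' 2.27 y' 0.93 mm under z 5.1 yaw err deg 0.02 Fx' 1.6 Fy' 0.0 Fz -3.5 Mz -0.13 grip 58.9
```

Emit:
apply_moves(
  steps=[
    [0.004, -0.004, 0, 0, 0, 0],
    [0.008, -0.008, 0, 0, 0, 0],
    [0.008, -0.008, 0, 0, 0, 0],
    [0.008, -0.008, 0, 0, 0, 0],
  ],
)

```text
clock: 11.3
tool_pos: [0.5629, -0.002, 0.0294]
eef_rot: [0.001, 0.902, -0.431, -0.001]
force: [-6.9, 2.4, -0.4]
opening: 0.227
gripper_force: 59.4
```

```bash
python3 rel.py
```

```text
t 11.3 x' 2.27 y' 0.52 mm under z 4.8 yaw err deg 0.02 Fx' 1.7 Fy' 7.1 Fz -0.4 Mz -0.11 grip 59.4
```

Emit:
apply_moves(
  steps=[
    [0.004, 0.004, 0, 0, 0, 0],
    [0.007, 0.007, 0, 0, 0, 0],
    [0.007, 0.007, 0, 0, 0, 0],
    [0.007, 0.007, 0, 0, 0, 0],
  ],
)

```text
clock: 11.8
tool_pos: [0.5629, -0.0024, 0.0292]
eef_rot: [0.0, 0.902, -0.431, -0.001]
force: [-7.2, 6.9, -0.3]
opening: 0.227
gripper_force: 59.3
```

```bash
python3 rel.py
```

```text
t 11.8 x' 1.82 y' 0.51 mm under z 4.6 yaw err deg 0.04 Fx' 6.1 Fy' 7.9 Fz -0.3 Mz -0.17 grip 59.3
```

Emit:
apply_moves(
  steps=[
    [0.004, 0.004, 0, 0, 0, 0],
    [0.006, 0.006, 0, 0, 0, 0],
    [0.006, 0.006, 0, 0, 0, 0],
    [0.006, 0.006, 0, 0, 0, 0],
  ],
)

```text
clock: 12.3
tool_pos: [0.5628, -0.0036, 0.0291]
eef_rot: [0.0, 0.902, -0.431, -0.001]
force: [-6.0, 6.5, -1.1]
opening: 0.223
gripper_force: 59.2
```

```bash
python3 - <<'E'
from rel import *
rel()
m=bot.camera_model("wrist");im=bot.snapshot("wrist");np.save("w5.npy",im);np.save("w5m.npy",m,allow_pickle=True)
cv2.imwrite("pics/w5.png",im[:,:,::-1])
E
```

```text
t 12.3 x' 0.60 y' 0.48 mm under z 4.5 yaw err deg 0.04 Fx' 5.8 Fy' 6.6 Fz -1.1 Mz -0.18 grip 59.2
```

View pics/w5.png

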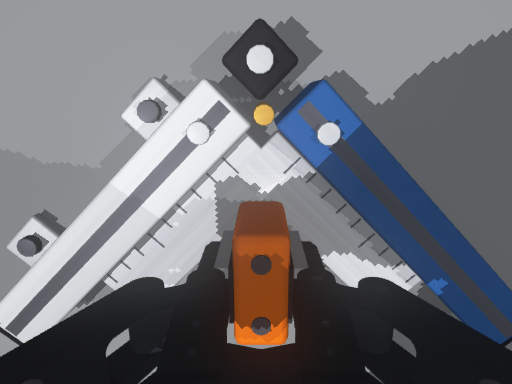

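The square is nearly home: the legs lie along the bare rail (248,128 down-left) and the blue rail (278,128 down-right), with the pin in the notch at (264,115). The force shows no jam yet, so I'll press on in x'.

Emit:
apply_moves(
  steps=[
    [0.002, 0.002, 0, 0, 0, 0],
    [0.004, 0.004, 0, 0, 0, 0],
    [0.004, 0.004, 0, 0, 0, 0],
    [0.004, 0.004, 0, 0, 0, 0],
  ],
)

```text
clock: 12.85
tool_pos: [0.5627, -0.0045, 0.0291]
eef_rot: [0.0, 0.902, -0.431, -0.001]
force: [-5.6, 6.3, -1.5]
opening: 0.229
gripper_force: 59.2
```

```bash
python3 - <<'E'
from corner import *
from rel import *
rel()
m=bot.camera_model("wrist");im=bot.snapshot("wrist");np.save("w6.npy",im);np.save("w6m.npy",m,allow_pickle=True)
cv2.imwrite("pics/w6c.png",cv2.resize(im[70:320,60:470,::-1],None,fx=1.9,fy=1.9,interpolation=cv2.INTER_CUBIC))
E
```

```text
t 12.85 x' -0.22 y' 0.47 mm under z 4.5 yaw err deg 0.04 Fx' 5.7 Fy' 6.3 Fz -1.5 Mz -0.12 grip 59.2
```

View pics/w6c.png

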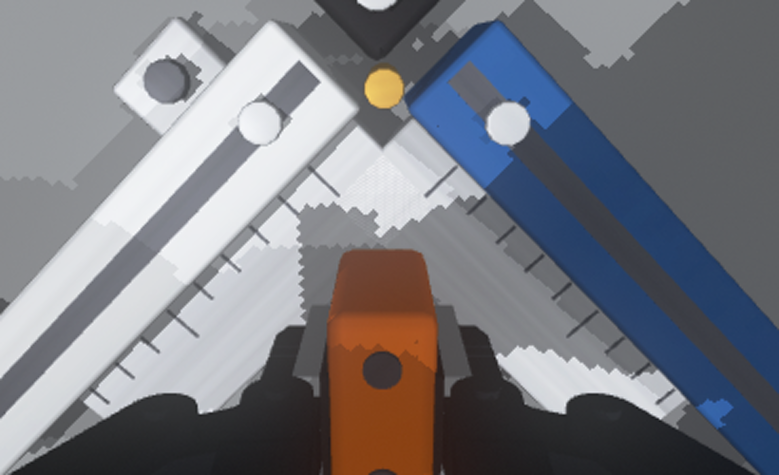

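The blue and bare inner top edges now lie directly along the square's legs: in the crop, blue goes from (412,108) to (690,410) and bare from (356,110) to (100,370). I'll measure the angles.

```bash
cat >ang.py <<'E'
from corner import *
def ang(f,blue,hw=4):
    im=np.load(f+".npy");m=np.load(f+"m.npy",allow_pickle=True).item()
    p,q=blue;e=cast(m,edgepts(im,p,q,hw,ch=1),.03);l=line(e);v=l[1]*np.sign(l[1]@(e[-1]-e[0]));n=np.array([-v[1],v[0]])
    r=np.abs((e-l[0])@n);print("blue heading",np.degrees(np.arctan2(v[1],v[0])),"res mm",np.median(r)*1e3,"lean deg",83.92+90-np.degrees(np.arctan2(v[1],v[0])),"pin side off mm",1e3*((np.array([.6005,-.0505])-l[0])@n))
E
python3 -c "
from ang import *
ang('w6',((281,131),(420,284)))
ang('w5',((281,131),(420,279)),6)"
```

```text
blue heading 173.7542629467432 res mm 0.03843265312301352 lean deg 0.1657370532568052 pin side off mm -0.47983519928950363
blue heading 173.24090889678172 res mm 0.03463071944630958 lean deg 0.6790911032182976 pin side off mm -0.5105595519307584
```

Emit:
apply_moves(
  steps=[
    [0.0025, 0.001, 0, 0, 0, 0],
    [0.0025, 0.001, 0, 0, 0, 0],
    [0.0025, 0.001, 0, 0, 0, 0],
    [0.0025, 0.001, 0, 0, 0, 0],
    [0.0025, 0.001, 0, 0, 0, 0],
    [0.0025, 0.001, 0, 0, 0, 0],
    [0.0025, 0.001, 0, 0, 0, 0],
    [0.0025, 0.001, 0, 0, 0, 0],
    [0.0025, 0.001, 0, 0, 0, 0],
    [0.0025, 0.001, 0, 0, 0, 0],
  ],
)

```text
clock: 14.15
tool_pos: [0.5626, -0.0048, 0.029]
eef_rot: [0.0, 0.902, -0.431, -0.002]
force: [-6.0, 6.3, -1.7]
opening: 0.229
gripper_force: 59.2
```

```bash
python3 - <<'E'
from rel import *
from ang import *
rel()
m=bot.camera_model("wrist");im=bot.snapshot("wrist");np.save("w7.npy",im);np.save("w7m.npy",m,allow_pickle=True)
ang('w7',((281,131),(420,284)))
E
```

```text
t 14.15 x' -0.53 y' 0.49 mm under z 4.4 yaw err deg 0.04 Fx' 5.6 Fy' 6.6 Fz -1.7 Mz -0.12 grip 59.2
blue heading 173.92149597035998 res mm 0.04489561455541778 lean deg -0.0014959703599686236 pin side off mm -0.5005250341993279
```

The rail measures true, with about 6 N on each contact, and it was held for over a second. I'll back out along the diagonal, then lift.

Emit:
apply_moves(
  steps=[
    [-0.015, 0, 0, 0, 0, 0],
    [-0.03, 0, 0, 0, 0, 0],
    [-0.06, 0, 0, 0, 0, 0],
    [-0.1, 0, 0, 0, 0, 0],
    [-0.15, 0, 0, 0, 0, 0],
    [-0.15, 0, -0.1, 0, 0, 0],
    [-0.15, 0, -0.25, 0, 0, 0],
    [-0.15, 0, -0.4, 0, 0, 0],
    [-0.15, 0, -0.5, 0, 0, 0],
    [-0.15, 0, -0.5, 0, 0, 0],
    [-0.15, 0, -0.5, 0, 0, 0],
  ],
)

```text
clock: 15.58
tool_pos: [0.5493, 0.0117, 0.1037]
eef_rot: [0.0, 0.902, -0.431, -0.001]
force: [-0.8, -0.4, -3.2]
opening: 0.228
gripper_force: 59.0
```

```bash
python3 - <<'E'
from corner import *
from to import *
# place: square_mid at mat centre, same heading 76.3+... keep yhead 38.92 -> square x at 83.92
a=np.radians(83.92);u=np.array([np.cos(a)-np.sin(a),np.sin(a)+np.cos(a)])
g=np.array([.4502,.2831])-.008*u;print("place tcp",g)
to([g[0],g[1],.104],38.92)
m=bot.camera_model("wrist");im=bot.snapshot("wrist");np.save("w8.npy",im);np.save("w8m.npy",m,allow_pickle=True)
o=np.array([.6005,-.0505,.03]);uy=np.array([-np.sin(a),np.cos(a),0])
p=proj(m,[o+uy*.012,o+uy*.075]);print(p)
from ang import ang
ang('w8',(p[0],p[1]),7)
E
```

```text
place tcp [0.45730766 0.27429766]
t 15.575 pos [0.5493 0.0117 0.1037] yhead -141.07 tilt 0.08 F [-0.8 -0.4 -3.2] open 0.228
shift [-1.747e+00 -6.230e-01 -1.000e-03]
turn wz 0.0001
[[274.65773797  85.46509211]
 [346.75909646 161.51732014]]
blue heading 173.8833362095051 res mm 0.0011241776562620365 lean deg 0.03666379049491297 pin side off mm 0.6952748480363103
```

Emit:
apply_moves(
  steps=[
    [-0.15, -0.05, 0, 0, 0, 0],
    [-0.4, -0.142, 0, 0, 0, 0],
    [-0.65, -0.23, 0, 0, 0, 0],
    [-0.82, -0.29, 0, 0, 0, 0],
    [-0.874, -0.31, 0, 0, 0, 0],
    [-0.874, -0.31, 0, 0, 0, 0],
  ],
)

```text
clock: 16.38
tool_pos: [0.5033, 0.1429, 0.104]
eef_rot: [0.001, 0.903, -0.431, -0.0]
force: [0.8, -1.0, -3.8]
opening: 0.225
gripper_force: 59.0
```

Emit:
apply_moves(
  steps=[
    [-0.15, -0.05, 0, 0, 0, 0],
    [-0.4, -0.142, 0, 0, 0, 0],
    [-0.65, -0.23, 0, 0, 0, 0],
    [-0.82, -0.29, 0, 0, 0, 0],
    [-0.874, -0.31, 0, 0, 0, 0],
    [-0.874, -0.31, 0, 0, 0, 0],
    [-0.874, -0.31, 0, 0, 0, 0],
  ],
)

```text
clock: 17.25
tool_pos: [0.4578, 0.2731, 0.1045]
eef_rot: [0.0, 0.902, -0.432, 0.0]
force: [0.2, 0.3, -3.4]
opening: 0.226
gripper_force: 59.0
```

```bash
python3 to.py .4573 .2743 .0296 38.92
```

```text
t 17.25 pos [0.4578 0.2731 0.1045] yhead -141.13 tilt 0.03 F [ 0.2  0.3 -3.4] open 0.226
shift [-0.008 -0.003  0.499]
turn wz -0.0003
```

Now I lower to just above the mat, then touch down gently.

Emit:
apply_moves(
  steps=[
    [0, 0, 0.12, 0, 0, 0],
    [0, 0, 0.27, 0, 0, 0],
    [0, 0, 0.4, 0, 0, 0],
    [0, 0, 0.46, 0, 0, 0],
    [0, 0, 0.48, 0, 0, 0],
    [0, 0, 0.495, 0, 0, 0],
    [0, 0, 0.5, 0, 0, 0],
    [0, 0, 0.505, 0, 0, 0],
    [0, 0, 0.505, 0, 0, 0],
    [0, 0, 0.505, 0, 0, 0],
  ],
)

```text
clock: 18.5
tool_pos: [0.4574, 0.2742, 0.029]
eef_rot: [-0.0, 0.902, -0.431, 0.0]
force: [0.6, -0.7, -2.4]
opening: 0.229
gripper_force: 59.0
```

Emit:
apply_moves(
  steps=[
    [0, 0, 0.003, 0, 0, 0],
    [0, 0, 0.006, 0, 0, 0],
    [0, 0, 0.006, 0, 0, 0],
    [0, 0, 0.006, 0, 0, 0],
  ],
)

```text
clock: 19.0
tool_pos: [0.4575, 0.2743, 0.0286]
eef_rot: [-0.0, 0.902, -0.431, 0.0]
force: [-2.6, -1.3, 4.1]
opening: 0.228
gripper_force: 59.8
```

Emit:
apply_moves(
  steps=[
    [0, 0, 0, 0, 0, 0],
    [0, 0, 0, 0, 0, 0],
    [0, 0, 0, 0, 0, 0],
    [0, 0, 0, 0, 0, 0],
    [0, 0, 0, 0, 0, 0],
    [0, 0, 0, 0, 0, 0],
  ],
  fingers=0.6,
)

```text
clock: 19.75
tool_pos: [0.4573, 0.2741, 0.0279]
eef_rot: [0.0, 0.902, -0.431, 0.0]
force: [-0.9, 0.2, 0.8]
opening: 0.605
gripper_force: 0.0
```

Emit:
apply_moves(
  steps=[
    [0, 0, -0.05, 0, 0, 0],
    [0, 0, -0.15, 0, 0, 0],
    [0, 0, -0.4, 0, 0, 0],
    [0, 0, -0.7, 0, 0, 0],
    [0, 0, -1, 0, 0, 0],
    [0, 0, -1, 0, 0, 0],
    [0, 0, -1, 0, 0, 0],
  ],
)

```text
clock: 20.62
tool_pos: [0.4572, 0.2742, 0.1783]
eef_rot: [-0.0, 0.902, -0.431, -0.0]
force: [-0.7, 0.2, 0.3]
opening: 0.6
gripper_force: 0.0
```

```bash
python3 - <<'E'
from to import *
to([.5297,.0307,.24],None)
im=bot.snapshot("scene");c=im[110:330,120:390,::-1];cv2.imwrite("pics/s9.png",cv2.resize(c,None,fx=2.7,fy=2.7,interpolation=cv2.INTER_CUBIC))
E
```

```text
t 20.625 pos [0.4572 0.2742 0.1783] yhead -141.07 tilt 0.04 F [-0.7  0.2  0.3] open 0.6
shift [ 1.566  0.644 -0.412]
```

View pics/s9.png

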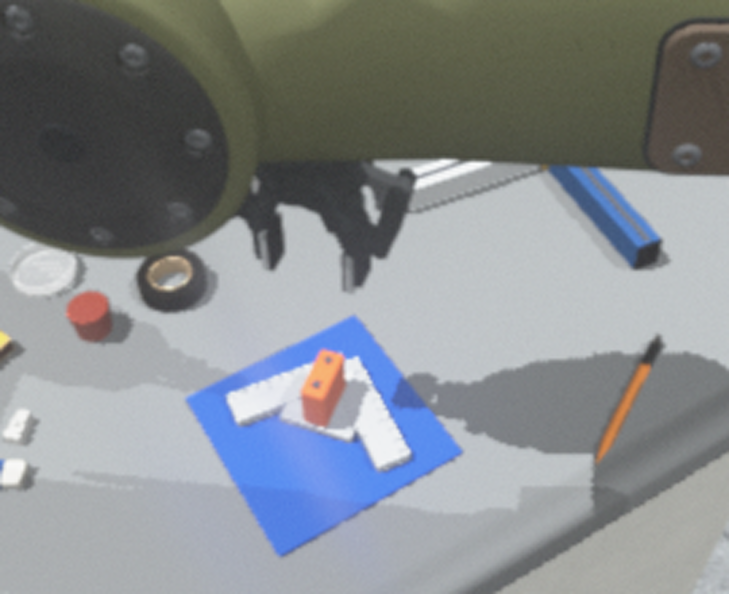

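The square lies flat on the mat with the grip at crop (322,388), the gripper is clear, and the bystanders look undisturbed. Last check: the rail angle from above.

Emit:
apply_moves(
  steps=[
    [0.4, 0.16, -0.2, 0, 0, 0],
    [0.8, 0.32, -0.4, 0, 0, 0],
    [0.8, 0.32, -0.4, 0, 0, 0],
  ],
)

```text
clock: 21.05
tool_pos: [0.4962, 0.1482, 0.2392]
eef_rot: [-0.0, 0.902, -0.432, 0.001]
force: [-0.1, 0.5, 0.6]
opening: 0.599
gripper_force: 0.0
```

Emit:
apply_moves(
  steps=[
    [0.4, 0.16, 0, 0, 0, 0],
    [0.75, 0.32, 0, 0, 0, 0],
    [0.75, 0.32, 0, 0, 0, 0],
    [0.75, 0.32, 0, 0, 0, 0],
  ],
)

```text
clock: 21.55
tool_pos: [0.5284, 0.0331, 0.2367]
eef_rot: [0.001, 0.902, -0.431, -0.001]
force: [-0.5, 0.2, 0.2]
opening: 0.605
gripper_force: 0.0
```

```bash
python3 - <<'E'
from h import *
m=bot.camera_model("wrist");im=bot.snapshot("wrist")
k=cv2.inRange(cv2.cvtColor(im,cv2.COLOR_RGB2HSV),(100,120,30),(130,255,255))
a=np.radians(83.92);uy=np.array([-np.sin(a),np.cos(a),0]);o=np.array([.6005,-.0505,.03])
p=proj(m,[o+uy*.02,o+uy*.14]);print("expected inner edge px",p)
for hw in(4,8):
    e=cast(m,edgepts(im,p[0],p[1],hw,ch=2),.03);l=line(e);v=l[1]*np.sign(l[1]@(e[-1]-e[0]));n=np.array([-v[1],v[0]])
    print(np.degrees(np.arctan2(v[1],v[0]))-173.92,"res",np.median(np.abs((e-l[0])@n))*1e3,"off",1e3*((o[:2]-l[0])@n))
E
```

```text
expected inner edge px [[271.97199975  61.61133957]
 [356.173677   151.78766632]]
-0.2234338485046976 res 0.2651086884394462 off -0.617448149763173
-0.2234338485046976 res 0.2651086884394462 off -0.617448149763173
```

The rail is within about 0.2° of true, so I'm handing in.

```bash
python3 -c "
from plant import bot
print(bot.hand_in())"
```

```text
the job is handed in; nothing more can be done
None
```

The job is handed in (no verdict came back): the square was held in the corner at about 6 N on each axis for over a second, the blue rail measured within about 0.2° of true afterwards, the square lies on the mat near its middle, and the bystanders looked undisturbed in the last picture, though the beaker was hidden by the arm.

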